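# Tare the balance through its recessed key

### The job

Tare the balance that has the dish on its pan: with a fingertip push its dust shutter fully open by the tab, reach down into the round well and press the sunken tare key all the way down, holding it there for about a second, then let it up and push the shutter fully shut again. Pinch and lift nothing, leave the dish where it sits, and do not disturb the other balance or anything else on the bench.

Things in the scene. Friction and masses are not known exactly. Their poses are not given: they have to be found in the camera images.
- balance_a: White bench balance with the aluminium dish on its pan; left or right of the two. Fixed, 260 mm deep (its x, away from the robot at yaw 0), 190 wide (its y, to the left), flat top 60 mm above the bench. Origin: centre of its underside. Round pan: radius 60, centre x +60, y 0, top z 66 mm. Well with tare key: centre x -85, y +35 mm, under the sliding dust shutter.
- tab_a (a point): Its shutter's push tab: upright fin, 34 mm along the balance's x, 8 mm thick along y, z 65 to 85 mm; the point is its centre (balance x -85; y +15 mm when shut, -50 fully open). It stands 20 mm towards -y from the centre of the shutter plate, 60 (x) x 58 (y) x 4 mm, top at z 65 mm, between two runners with tops at z 67 mm.
- shutter_a (a joint): Dust shutter of the balance with the dish: 0 = shut, well covered; 0.065 m = fully open (slid to the balance's -y; well clear from 0.055). Starts shut or up to 15 mm ajar, stays where left, moves at about 1.5 N plus slight damping, firm stops at both ends.
- key_a_top (a point): Centre of the top face of the tare key of the balance with the dish: round, 26 mm diameter, in the middle of a round well 48 mm in diameter and 30 mm deep below the flat top. Key top is 22 mm below the flat top, 38 mm above the bench when up; its axis is vertical.
- key_a (a joint): Tare key of the balance with the dish: 0 = up, 0.005 m = fully down. Springs back; about 0.7 N to start, 4.2 N fully down, then a firm stop.
- dish: Aluminium weighing dish, 68 mm diameter, 18 mm high, loose on the pan; origin at the centre of its underside. Stays where it is.
- balance_b: The second balance, of the same build, with an empty pan. Not to be operated.
- tab_b (a point): Centre of the shutter tab of the balance with the empty pan.
- key_b (a joint): Tare key of the balance with the empty pan, same build: 0 = up, 0.005 m = down.
- weight_mid: steel calibration weight, 32 mm diameter, 50 mm tall with a knob, between the two balances; bystander, origin at its underside
- weight_front: same steel calibration weight, in front of the balances; bystander, origin at its underside
- jar: small amber glass jar with white lid, 44 mm diameter, 55 mm tall, in front of the balances; bystander, origin at its underside
- spatula: spatula with black handle and flat square blade, 170 mm long, lying in front of the balances; bystander
- beaker: glass beaker, 68 mm diameter, 90 mm tall, beside the balance on the robot's right; bystander, origin at its underside
- holder: round brass sample holder, 56 mm diameter, 38 mm tall, beside the balance on the robot's left; bystander, origin at its underside
- tin: aluminium tin, 70 x 50 x 30 mm, in front of the balances; bystander, origin at its underside

How it is judged:
By the outcome, as a careful person would: the job done as asked, in the order asked, and still so for the second after the job is handed in, with the robot touching nothing.
It also fails if it takes over 48 s, if anything falls off the work surface, if the arm or the gripper's body presses on something with over 40 N, if the wrist force passes 120 N, or if a joint passes its speed limit or range.

### The arm

A 6-joint arm with a two-finger parallel gripper is mounted at the origin on the work surface. World frame = base frame: x ahead of the robot, y to its left, z up, the work surface at z = 0. Lengths are in m, angles in rad, forces in N, time in s.
With the tool pointing down it reaches from about 0.375 to 0.9 m from the base axis. Payload 3.1 kg.
Tool frame: the origin (TCP) lies midway between the tips of the shut fingers; the grasp point (between the pads) lies 19 mm behind it; x points along the fingers, y is the direction in which the jaws open and shut, and the axes are right-handed (so a half turn about x gives the same grasp; the last joint's range is limited). The gripper opens to 87 mm and grips with 3 to 60 N. Pads are 19 mm wide; open, the fingers measure 117 mm over their backs; the gripper's body (75 mm by 190 mm) begins 51 mm behind the grasp point.
Start: joints at [1.03, 0.527, 1.433, -0, 1.181, -0.178], TCP at [0.221, 0.585, 0.223] pointing down, gripper open.
Joint ranges: [-3.08, 3.08], [-0.75, 2.2], [0.22, 2.44], [-1.43, 4.57], [0, 2.65], [-2.85, 2.85]. Speed limits (rad/s): [2.79, 2.79, 3.14, 3.14, 3.14, 3.14].

### API

Orientations are given as a unit quaternion [x, y, z, w].
In Python, from rig import get_obs, imaging, robot gives the robot as it stands.
- The arm moves only by the shell command python3 -m inch 'ROWS' [FORCE]. ROWS is JSON, a list of rows, each a list of 3 entries, a list of its own where there are three numbers: the finger opening in mm, from 0 to 87, then the shift along the tool's x, y, z in mm, then the turn, a rotation vector about the tool's x, y, z in degrees. In form: [[grip, [dx, dy, dz], [wx, wy, wz]], ...]. A call has 1 to 12 rows; each row shifts and turns the pose as measured when the row begins, along the tool's axes as they then stand; what a row does not reach is not made up. A row lasts 1/8 s, in which the tool goes at most 62.5 mm and 10.7 degrees, less where a joint would pass 70% of its speed; a pose out of reach is approached as far as the arm can. A call with a gripper value outside its range is refused whole. The fingers move at their own pace and stop on an object; FORCE is the grip in N (left out, the last holds). Time passes only in rows, so rows that do not move let the fingers close. It gives the time, the measured TCP pose, the force and the opening at its end, in the units of the state.
- get_obs(): the state, without advancing time (a new reading comes with each control period).
- imaging.camera(name): name is "scene" or "top" or "wrist"; returns the picture (384x512x3 uint8, red, green, blue); there is no depth.
- imaging.camera_params(name): a dict with "camera_matrix" (3x3 intrinsics, pixels), "k1" (the pictures are not rectified: a ray, as slopes to the right and down, at radius r is drawn at 1 + k1 r^2 times it, then the intrinsics apply), "xyz" and "rotation" of the camera in the world. Camera axes: x right, y down, z forward; pixel columns grow to the right and rows downward; lengths in m; the calibration is good to about 2 mm. A picture is of the moment at which its call begins: read the wrist's pose just before it. camera_params takes no time and is no camera call; for the wrist camera it gives the pose at the moment of the call.
- robot.hand_in(): hands the job in, once; it reports no verdict.
Trained networks look in the newest picture that a camera, given by its name, has taken for a name from the list of things; names that differ only in an ending like _2 or _b are one class to them, and where a whole thing is asked for, a point or a joint stands for the part that bears it (a point fixed in the world has none). Each returns a list of dicts, best first, with "confidence" (0 to 1); they miss things now and then, are a little off and sometimes report something else, mostly with a low value. They report only what shows in the picture. A call takes as long as a camera call.
- imaging.cut_out(camera, target): "pixels" (384x512 bool, what is visible of it) and "box" ([centre column, centre row, width, height] in pixels, round what is visible of it).
- imaging.tip_of(camera, target): "pixel" ([column, row] in pixels: a listed point, or the origin of a listed thing).
The state is a dict: "time": time; "q": joint angles; "joint_velocities": joint speeds; "joint_torque": joint torques, N m; "position": TCP position; "tool_rot": TCP orientation; "ft_force": force on the tool from outside, world axes, zero at the start; "moment": the same for the moment, N m; "grip_width": finger opening in m.
Only numpy, scipy, OpenCV 4.12 (cv2) and the standard library are available. Lean on these libraries where they do the work, as an engineer would, in place of code of your own. Each camera call takes 0.05 s, during which the arm holds its last target. There are 200 camera calls.

## Working session

There is one attempt and no reset: what is moved stays moved. The work goes in short steps, Python scripts to look and compute and a shell command to move; the robot and the scene stay as the last step left them, time stands still between calls to the robot, and variables do not carry over. Pictures are saved under pics/ and viewed, about 8 in all and at most 12, crops included, and the job is handed in when it is done.

```bash
ls; mkdir -p pics
cat > h.py <<'E'
import numpy as np, cv2, json
from rig import get_obs, imaging, robot
from scipy.spatial.transform import Rotation as R
def ray(cam,px,P=None):
    P=P or imaging.camera_params(cam); K=np.array(P["camera_matrix"]); k=P["k1"]
    s=np.array([(px[0]-K[0,2])/K[0,0],(px[1]-K[1,2])/K[1,1]]); u=s.copy()
    for _ in range(30): u=s/(1+k*(u@u))
    M=np.array(P["rotation"]); M=M if M.shape==(3,3) else R.from_quat(M.ravel()).as_matrix()
    return np.array(P["xyz"]), M@np.array([u[0],u[1],1])
def at_z(cam,px,z,P=None):
    o,d=ray(cam,px,P); return o+d*(z-o[2])/d[2]
def save(cam,name):
    im=imaging.camera(cam); cv2.imwrite("pics/"+name,im[:,:,::-1]); return im
E
python3 - <<'E'
from h import *
for c in ("top","scene"):
    save(c,c+"0.png"); print(c,imaging.camera_params(c))
    for t,z in (("balance_a",0),("tab_a",.075),("key_a_top",.038),("dish",.066),("weight_mid",0),("jar",0),("tin",0),("beaker",0),("holder",0)):
        for d in imaging.tip_of(c,t)[:3]: print(c,t,round(d["confidence"],2),np.round(d["pixel"]),np.round(at_z(c,d["pixel"],z),3))
o=get_obs();print(o["position"],o["tool_rot"],R.from_quat(o["tool_rot"]).as_matrix().round(2))
E
```

```text
pics
top {'camera_matrix': array([[482.11264258,   0.        , 263.70358759],
       [  0.        , 482.11264258, 193.22351395],
       [  0.        ,   0.        ,   1.        ]]), 'k1': -0.0987666613535523, 'xyz': array([ 0.35250301, -0.00187749,  1.3941013 ]), 'rotation': array([ 0.70891536, -0.70236211,  0.04884447, -0.04172169])}
top balance_a 0.93 [181. 161.] [0.625 0.228 0.   ]
top balance_a 0.88 [323. 164.] [ 0.621 -0.19   0.   ]
top balance_a 0.56 [320. 193.] [ 0.534 -0.181  0.   ]
top tab_a 0.92 [168. 184.] [0.546 0.251 0.075]
top tab_a 0.91 [323. 190.] [ 0.533 -0.177  0.075]
top dish 0.88 [183. 131.] [0.699 0.216 0.066]
top dish 0.66 [118. 209.] [0.476 0.39  0.066]
top weight_mid 0.55 [258. 157.] [0.639 0.003 0.   ]
top jar 0.59 [291. 238.] [ 0.402 -0.095  0.   ]
top tin 0.85 [168. 246.] [0.375 0.259 0.   ]
top beaker 0.9 [402. 184.] [ 0.565 -0.424  0.   ]
top holder 0.57 [118. 206.] [0.491 0.41  0.   ]
scene {'camera_matrix': array([[445.87168642,   0.        , 252.55072433],
       [  0.        , 445.87168642, 191.85895872],
       [  0.        ,   0.        ,   1.        ]]), 'k1': 0.049347628016652115, 'xyz': array([0.91465893, 0.7267082 , 1.17304331]), 'rotation': array([ 0.22787809,  0.91961727, -0.31211595, -0.07042218])}
scene balance_a 0.87 [264. 281.] [0.633 0.229 0.   ]
scene balance_a 0.73 [211. 177.] [ 0.61  -0.195  0.   ]
scene tab_a 0.8 [236. 157.] [ 0.52  -0.175  0.075]
scene weight_mid 0.41 [230. 222.] [ 0.632 -0.001  0.   ]
scene weight_mid 0.23 [295. 262.] [0.523 0.216 0.   ]
scene jar 0.55 [279. 172.] [ 0.395 -0.104  0.   ]
scene tin 0.64 [346. 252.] [0.371 0.258 0.   ]
scene beaker 0.68 [194. 130.] [ 0.572 -0.432  0.   ]
scene holder 0.82 [341. 309.] [0.487 0.4   0.   ]
[0.22115998 0.58454714 0.2225696 ] [ 0.12720244  0.69557233 -0.12718408  0.69557378] [[ 0.    0.35  0.94]
 [ 0.    0.94 -0.35]
 [-1.    0.   -0.  ]]
```

```bash
cd pics; python3 -c "
import cv2,numpy as np
a=cv2.imread('top0.png');b=cv2.imread('scene0.png');cv2.imwrite('t.png',cv2.resize(a,(800,600)))"
```

```text
(no output)
```

View pics/t.png

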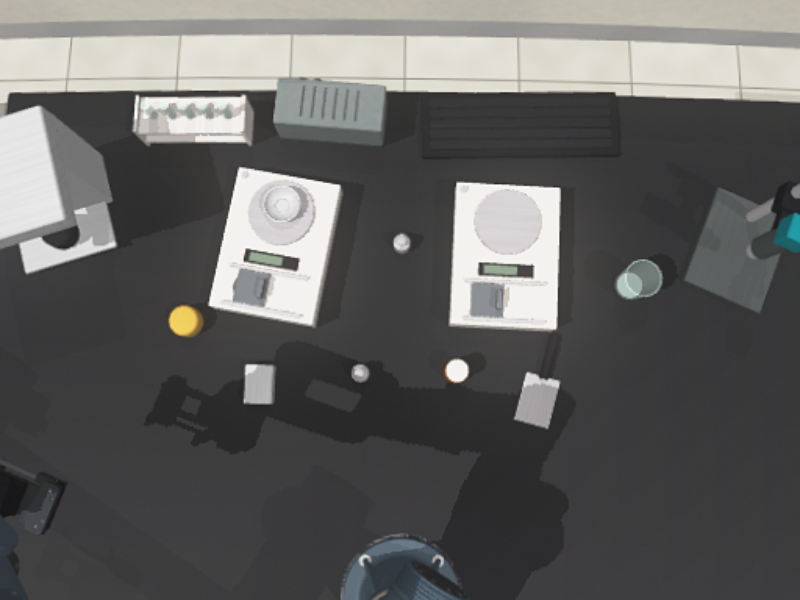

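View pics/scene0.png

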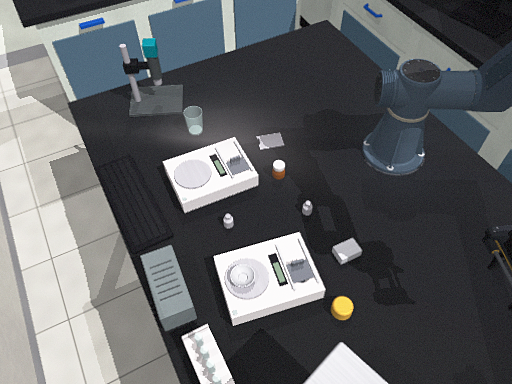

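The dish is on the left balance: top-view corners are about (240,168), (341,185), (316,326), (209,305) in the 800 px view, and its tab is at about (263,288). In the scene view its shutter is near (300,270).

```bash
cat >> h.py <<'E'
def w2b(p,c,yaw):
    d=np.array(p)[:2]-c; C,S=np.cos(yaw),np.sin(yaw); return np.array([C*d[0]+S*d[1],-S*d[0]+C*d[1]])
def b2w(p,c,yaw):
    C,S=np.cos(yaw),np.sin(yaw); return np.array(c)+[C*p[0]-S*p[1],S*p[0]+C*p[1]]
def tool(pw,yaw):  # remaining shift in tool mm and turn about tool x to make tool y || balance y
    o=get_obs(); M=R.from_quat(o["tool_rot"]).as_matrix()
    a=np.arctan2(M[1,1],M[0,1])-np.pi/2
    return (M.T@(np.array(pw)-o["position"])*1e3).round(1), "turn about world z deg",np.degrees(yaw-a).round(1)
E
python3 - <<'E'
from h import *
px=np.array([(240,168),(341,185),(316,326),(209,305)])*.64
c=np.array([at_z("top",p,.06)[:2] for p in px]);print(c.round(3))
ctr=c.mean(0); v=(c[0]-c[3])+(c[1]-c[2]); yaw=np.arctan2(v[1],v[0]); print(ctr,np.degrees(yaw),[np.linalg.norm(c[i]-c[i-1]).round(3) for i in range(4)])
print("tab b",w2b([.546,.251],ctr,yaw),"dish",w2b([.699,.216],ctr,yaw))
P=imaging.camera_params("wrist"); o=get_obs();M=R.from_quat(o["tool_rot"]).as_matrix()
print("cam in tool",M.T@(P["xyz"]-o["position"]), (M.T@R.from_quat(P["rotation"]).as_matrix()).round(2),P["camera_matrix"])
t=b2w([-85,30][0:2]*np.array([1e-3,1e-3]) if 0 else np.array([-.085,.03]),ctr,yaw);print("tgt",t,tool([*t,.2],yaw))
E
```

```text
[[0.77  0.304]
 [0.738 0.117]
 [0.48  0.156]
 [0.515 0.349]]
[0.62574571 0.23152173] -9.331717640614409 [np.float64(0.258), np.float64(0.189), np.float64(0.262), np.float64(0.197)]
tab b [-0.08184877  0.00628972] dish [ 0.0748017  -0.00343813]
cam in tool [-0.16182275 -0.00065565 -0.07135922] [[ 0.   -0.26  0.97]
 [ 1.   -0.   -0.  ]
 [ 0.    0.97  0.26]] [[333.04523582   0.         261.21824065]
 [  0.         333.04523582 193.57795819]
 [  0.           0.           1.        ]]
tgt [0.5467351  0.27490748] (array([  22.6, -174.4,  414.1]), 'turn about world z deg', np.float64(11.4))
```

```bash
python3 -m inch '[[0,[0,-22,52],[0,0,0]],[0,[0,-22,52],[0,0,0]],[0,[0,-22,52],[0,0,0]],[0,[0,-22,52],[0,0,0]],[0,[0,-22,52],[0,0,0]],[0,[0,-22,52],[0,0,0]],[0,[0,-22,52],[0,0,0]],[0,[0,-20,50],[0,0,0]],[0,[0,0,0],[-5.7,0,0]],[0,[0,0,0],[-5.7,0,0]],[0,[0,0,0],[0,0,0]]]' 20
python3 - <<'E'
from h import *
P=imaging.camera_params("wrist"); im=save("wrist","w1.png"); cv2.imwrite("pics/w1b.png",cv2.resize(im[:,:,::-1],(800,600),interpolation=cv2.INTER_CUBIC))
for t,z in (("balance_a",0),("tab_a",.075),("key_a_top",.038),("dish",.066)):
    for d in imaging.tip_of("wrist",t)[:2]: print(t,round(d["confidence"],2),np.round(d["pixel"],1),np.round(at_z("wrist",d["pixel"],z,P),4))
o=get_obs();print(o["position"],tool([0.5467,.2749,.2],np.radians(-9.33)),o["ft_force"])
E
```

```text
time: 2.38
position: [0.5604, 0.2671, 0.2233]
tool_rot: [0.057, 0.703, -0.054, 0.707]
ft_force: [0.3, 0.7, 0.5]
grip_width: 0.0006
balance_a 0.56 [241.1 224.1] [0.6275 0.2322 0.    ]
tab_a 0.8 [243.3 166.7] [0.5441 0.2529 0.075 ]
[0.55985582 0.26786901 0.22337754] (array([ 23.3,   4.8, -14.2]), 'turn about world z deg', np.float64(-0.4)) [-0.14255399 -0.10141004  0.04213831]
```

View pics/w1b.png

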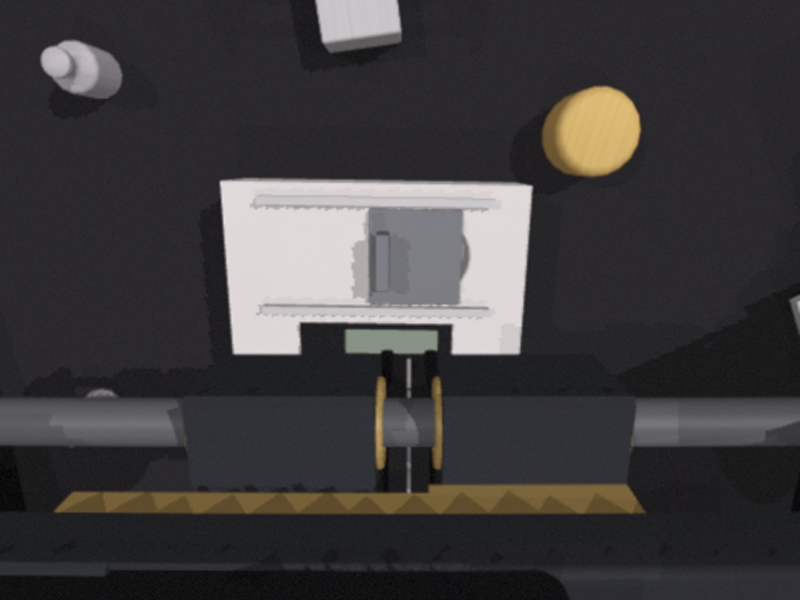

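The wrist view shows the shutter slightly ajar, with a sliver of the well at (468,255). The fin is at (382,262), and the balance's near top corners are at (222,181) and (532,187).

Run:
```python
from h import *
f=lambda p,z: at_z("wrist",np.array(p)*.64,z)[:2]
A,B=f((222,181),.06),f((532,187),.06); d=B-A; yaw=np.arctan2(-d[0],d[1]); print(A,B,np.linalg.norm(d),np.degrees(yaw))
e=np.array([np.cos(yaw),np.sin(yaw)]); c=(A+B)/2+.13*e; print("c",c)
for n,p,z in (("pl",(370,208),.065),("pl",(462,209),.065),("pl",(461,304),.065),("pl",(370,304),.065),("fin",(382,233),.085),("fin",(382,291),.085),("sideR",(520,353),.06),("sideL",(232,353),.06),("run",(376,202),.067),("run",(376,308),.067)): print(n,w2b(f(p,z),c,yaw).round(4))
print("tabnet",w2b([.5441,.2529],c,yaw))
for n,y in (("push start",.052),("well",.035)): t=b2w([-.085,y],c,yaw); print(n,t,tool([*t,.1],yaw))
```

```text
[0.48273202 0.16561   ] [0.51566183 0.35182823] 0.1891073799146769 -10.028199247275937
c [0.6272108  0.23608184]
pl [-0.1158 -0.0041]
pl [-0.1163  0.0518]
pl [-0.0564  0.0539]
pl [-0.0553 -0.0041]
fin [-0.1035  0.0041]
fin [-0.069   0.0043]
sideR [-0.0219  0.0954]
sideL [-0.0185 -0.0962]
run [-0.1196 -0.0004]
run [-0.0533 -0.0002]
tabnet [-0.08476965  0.00208889]
push start [0.55256433 0.30208869] (array([123.5,  32. , -13.2]), 'turn about world z deg', np.float64(-1.1))
well [0.54960407 0.28534841] (array([123.4,  15. , -13.5]), 'turn about world z deg', np.float64(-1.1))
```

```bash
python3 -m inch '[[0,[0,20,-13],[1.1,0,0]],[0,[50,0,0],[0,0,0]],[0,[50,0,0],[0,0,0]],[0,[30,0,0],[0,0,0]],[0,[0,0,0],[0,0,0]]]'
python3 - <<'E'
from h import *
o=get_obs(); c=[.6272,.2361];y=np.radians(-10)
print(o["position"],w2b(o["position"],c,y),tool([*b2w([-.085,.038],c,y),.073],y),o["ft_force"])
E
```

```text
time: 3.25
position: [0.5522, 0.2936, 0.0925]
tool_rot: [0.065, 0.7, -0.059, 0.709]
ft_force: [0.0, -1.3, 0.9]
grip_width: 0.0003
[0.55220285 0.29360365 0.09254002] [-0.08384318  0.04360692] (array([19.5, -5.8, -1.4]), 'turn about world z deg', np.float64(0.0)) [ 0.0298412  -1.27121992  0.87947807]
```

```bash
python3 -m inch '[[0,[12,0,-1],[0,0,0]],[0,[7,0,0],[0,0,0]],[0,[0,-10,0],[0,0,0]],[0,[0,-10,0],[0,0,0]],[0,[0,-10,0],[0,0,0]],[0,[0,-10,0],[0,0,0]]]'
python3 - <<'E'
from h import *
o=get_obs(); c=[.6272,.2361];y=np.radians(-10)
print(w2b(o["position"],c,y),tool([*b2w([-.085,-.031],c,y),.073],y))
im=save("wrist","w2.png"); cv2.imwrite("pics/w2b.png",im[80:260,100:400,::-1])
E
```

```text
time: 4.0
position: [0.5471, 0.254, 0.0768]
tool_rot: [0.066, 0.697, -0.058, 0.712]
ft_force: [-0.4, 1.3, -1.4]
grip_width: 0.0005
[-0.08193746  0.00368901] (array([  3.3, -34.7,  -3.1]), 'turn about world z deg', np.float64(0.0))
```

View pics/w2b.png

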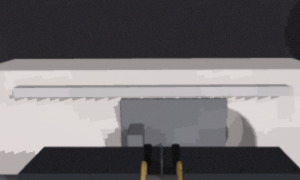

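The finger is against the fin, crop (135,130), and more of the well shows, so the shutter is moving.

```bash
python3 -m inch '[[0,[3,-10,-2],[0,0,0]],[0,[0,-10,0],[0,0,0]],[0,[0,-8,0],[0,0,0]],[0,[0,-6,0],[0,0,0]]]'
python3 - <<'E'
from h import *
o=get_obs(); c=[.6272,.2361];y=np.radians(-10)
print(w2b(o["position"],c,y),o["position"][2],R.from_quat(o["tool_rot"]).as_matrix()[2].round(3),tool([*b2w([-.085,-.031],c,y),.073],y))
E
```

```text
time: 4.55
position: [0.5398, 0.2178, 0.074]
tool_rot: [0.067, 0.696, -0.058, 0.712]
ft_force: [-0.4, 1.1, 1.2]
grip_width: 0.0002
[-0.08293317 -0.03317479] 0.07396735732709175 [-1.     0.015  0.021] (array([ 1. ,  2.2, -2.1]), 'turn about world z deg', np.float64(0.1))
```

```bash
for i in 1 2 3; do python3 -m inch '[[0,[0,-3,0],[0,0,0]]]' | egrep "posi|ft_"; done
```

```text
position: [0.5391, 0.2144, 0.074]
ft_force: [0.8, 2.0, 1.3]
position: [0.539, 0.2131, 0.074]
ft_force: [0.5, 13.5, -1.4]
position: [0.5391, 0.2132, 0.074]
ft_force: [0.8, 14.6, -2.1]
```

```bash
python3 -m inch '[[0,[0,6,0],[0,0,0]],[0,[0,6,0],[0,0,0]],[0,[-40,0,0],[0,1.2,-0.9]],[0,[-50,0,-20],[0,0,0]],[0,[-30,10,-40],[0,0,0]],[0,[0,0,-10],[0,0,0]],[0,[0,0,0],[0,0,0]]]'
python3 - <<'E'
from h import *
o=get_obs(); c=[.6272,.2361];y=np.radians(-10)
print(w2b(o["position"],c,y),R.from_quat(o["tool_rot"]).as_matrix()[2].round(3))
im=save("wrist","w3.png"); cv2.imwrite("pics/w3b.png",cv2.resize(im[:,:,::-1],(800,600),interpolation=cv2.INTER_CUBIC))
P=imaging.camera_params("wrist");json.dump({k:np.array(v).tolist() for k,v in P.items()},open("w3.json","w"))
for t,z in (("tab_a",.075),("key_a_top",.038)):
    for d in imaging.tip_of("wrist",t)[:2]: q=at_z("wrist",d["pixel"],z,P);print(t,round(d["confidence"],2),np.round(d["pixel"],1),q.round(4),w2b(q,c,y).round(4))
E
```

```text
time: 5.8
position: [0.4708, 0.2454, 0.1956]
tool_rot: [0.064, 0.705, -0.063, 0.703]
ft_force: [0.1, 0.9, -0.1]
grip_width: 0.0007
[-0.15562288 -0.01800112] [-1.     0.002 -0.003]
```

View pics/w3b.png

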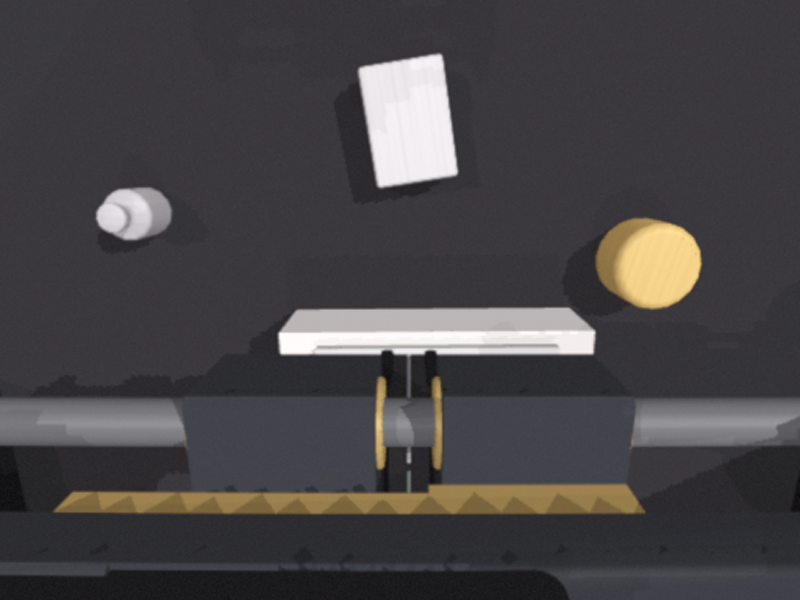

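The balance is now mostly hidden behind the gripper (row 330 and below), so I moved the wrong way. I'll go 110 mm towards +x.

```bash
python3 -m inch '[[0,[0,10,40],[0,0,0]],[0,[0,15,40],[0,0,0]],[0,[0,15,30],[0,0,0]],[0,[0,0,0],[0,0,0]],[0,[0,0,0],[0,0,0]]]'
python3 - <<'E'
from h import *
o=get_obs(); c=[.6272,.2361];y=np.radians(-10)
print(w2b(o["position"],c,y),R.from_quat(o["tool_rot"]).as_matrix()[2].round(3))
im=save("wrist","w4.png"); cv2.imwrite("pics/w4b.png",cv2.resize(im[:,:,::-1],(800,600),interpolation=cv2.INTER_CUBIC))
P=imaging.camera_params("wrist")
for t,z in (("tab_a",.075),("key_a_top",.038)):
    for d in imaging.tip_of("wrist",t)[:2]: q=at_z("wrist",d["pixel"],z,P);print(t,round(d["confidence"],2),np.round(d["pixel"],1),q.round(4),w2b(q,c,y).round(4))
E
```

```text
time: 6.58
position: [0.591, 0.2614, 0.1868]
tool_rot: [0.064, 0.709, -0.066, 0.699]
ft_force: [-0.4, 0.2, 0.1]
grip_width: 0.0006
[-0.0400498   0.01858888] [-1.    -0.004 -0.013]
tab_a 0.65 [176.5 138.5] [0.5328 0.2007 0.075 ] [-0.0868 -0.0513]
key_a_top 0.85 [277.9 136.6] [0.5497 0.2836 0.038 ] [-0.0845  0.0333]
```

View pics/w4b.png

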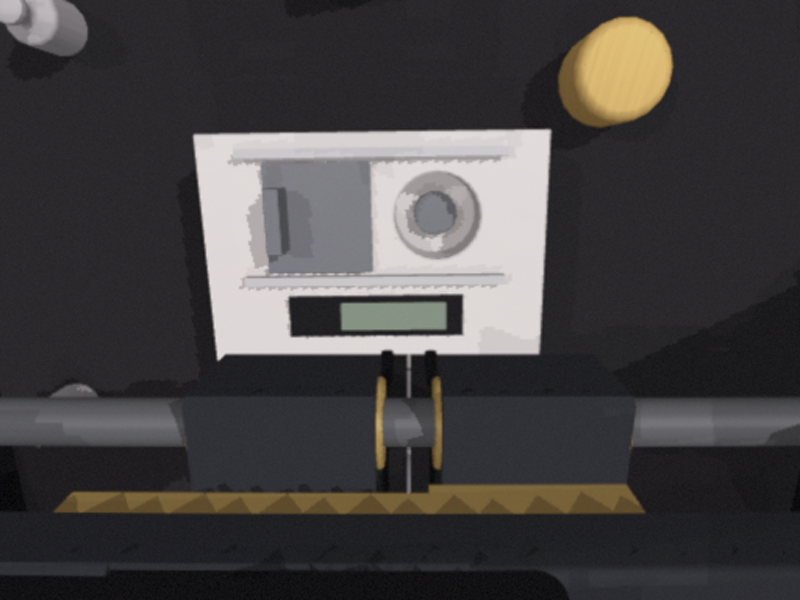

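The well is clear, with its rim centred at (437,214). The shutter is fully open, with the fin at (274,220). I'll go over the key next.

Run:
```python
from h import *
q=at_z("wrist",np.array((437,214))*.64,.06); print(q, tool([.5497,.2838,.085],np.radians(-10)))
```

```text
[0.548275   0.28483625 0.06      ] (array([103.3,  14.6, -43.1]), 'turn about world z deg', np.float64(0.6))
```

```bash
python3 -m inch '[[0,[0,8,-22],[-0.6,0.7,0]],[0,[0,7,-22],[0,0,0]],[0,[50,0,0],[0,0,0]],[0,[45,0,0],[0,0,0]],[0,[8,0,0],[0,0,0]],[0,[0,0,0],[0,0,0]]]'
python3 - <<'E'
from h import *
print(tool([.549,.2843,.038],np.radians(-10)),R.from_quat(get_obs()["tool_rot"]).as_matrix()[2].round(3))
E
```

```text
time: 7.48
position: [0.5384, 0.2903, 0.0883]
tool_rot: [0.06, 0.713, -0.059, 0.696]
ft_force: [-0.7, 1.1, 1.5]
grip_width: 0.0008
(array([50.1, -4.1, 12.6]), 'turn about world z deg', np.float64(-0.4)) [-1.    -0.    -0.023]
```

```bash
python3 -m inch '[[0,[0,-4,12],[0,-1.3,0]],[0,[0,0,0],[0,0,0]]]'
python3 - <<'E'
from h import *
print(tool([.549,.2843,.038],np.radians(-10)),R.from_quat(get_obs()["tool_rot"]).as_matrix()[2].round(3))
E
```

```text
time: 7.72
position: [0.5521, 0.2849, 0.0914]
tool_rot: [0.06, 0.702, -0.059, 0.707]
ft_force: [-0.5, -0.8, -0.1]
grip_width: 0.0005
(array([53.4, -1.2, -3.3]), 'turn about world z deg', np.float64(-0.4)) [-1.     0.002  0.007]
```

```bash
python3 -m inch '[[0,[20,-1,-3],[0,0.4,0]],[0,[15,0,0],[0,0,0]],[0,[0,0,0],[0,0,0]]]'
python3 - <<'E'
from h import *
print(tool([.549,.2843,.038],np.radians(-10)),R.from_quat(get_obs()["tool_rot"]).as_matrix()[2].round(3),get_obs()["ft_force"])
E
```

```text
time: 8.1
position: [0.5498, 0.2841, 0.0551]
tool_rot: [0.061, 0.704, -0.058, 0.705]
ft_force: [0.3, 0.7, 0.3]
grip_width: 0.0006
(array([17.1, -0. , -0.8]), 'turn about world z deg', np.float64(-0.3)) [-1.     0.003  0.001] [0.2632259  0.71160293 0.30964363]
```

```bash
python3 -m inch '[[0,[10,0,-1],[0,0,0]],[0,[6,0,0],[0,0,0]]]'; for i in 1 2 3 4; do python3 -m inch '[[0,[3,0,0],[0,0,0]]]' | egrep "time|posi|ft_"; done
```

```text
time: 8.35
position: [0.5488, 0.2844, 0.038]
tool_rot: [0.061, 0.704, -0.058, 0.705]
ft_force: [-0.1, -0.2, 1.0]
grip_width: 0.0006
time: 8.48
position: [0.5489, 0.2844, 0.0347]
ft_force: [-0.1, -0.4, 3.1]
time: 8.6
position: [0.5489, 0.2844, 0.0328]
ft_force: [-5.3, -1.3, 22.4]
time: 8.72
position: [0.5489, 0.2844, 0.0327]
ft_force: [-5.8, -2.8, 24.8]
time: 8.85
position: [0.5489, 0.2844, 0.0329]
ft_force: [-5.8, -1.4, 18.6]
```

```bash
python3 -m inch '[[0,[2,0,0],[0,0,0]],[0,[2,0,0],[0,0,0]],[0,[2,0,0],[0,0,0]],[0,[2,0,0],[0,0,0]],[0,[2,0,0],[0,0,0]],[0,[2,0,0],[0,0,0]],[0,[2,0,0],[0,0,0]]]'; python3 -m inch '[[0,[-8,0,0],[0,0,0]],[0,[-20,0,0],[0,0,0]],[0,[-35,0,0],[0,0,0]],[0,[-20,0,0],[0,0,0]],[0,[0,0,0],[0,0,0]]]'
python3 - <<'E'
from h import *
c=[.6272,.2361];y=np.radians(-10)
print(tool([*b2w([-.085,-.076],c,y),.105],y),R.from_quat(get_obs()["tool_rot"]).as_matrix()[2].round(3))
E
```

```text
time: 9.72
position: [0.5489, 0.2844, 0.0332]
tool_rot: [0.059, 0.703, -0.058, 0.707]
ft_force: [-3.8, -0.9, 12.4]
grip_width: 0.0003
time: 10.35
position: [0.5492, 0.2846, 0.1197]
tool_rot: [0.06, 0.702, -0.057, 0.708]
ft_force: [0.3, 0.3, 0.5]
grip_width: 0.0004
(array([  14.2, -110.3,   -0.9]), 'turn about world z deg', np.float64(-0.5)) [-1.     0.005  0.008]
```

```bash
python3 -m inch '[[0,[0,-40,-1],[0.5,0.5,-0.3]],[0,[0,-40,0],[0,0,0]],[0,[0,-28,0],[0,0,0]],[0,[0,0,0],[0,0,0]]]'
python3 - <<'E'
from h import *
c=[.6272,.2361];y=np.radians(-10)
print(tool([*b2w([-.085,-.076],c,y),.074],y),R.from_quat(get_obs()["tool_rot"]).as_matrix()[2].round(3))
E
```

```text
time: 10.85
position: [0.528, 0.1763, 0.1162]
tool_rot: [0.061, 0.706, -0.061, 0.703]
ft_force: [-0.1, 0.6, -0.3]
grip_width: 0.0001
(array([42.1,  0.2,  2.5]), 'turn about world z deg', np.float64(-0.1)) [-1.    -0.001 -0.004]
```

```bash
python3 -m inch '[[0,[20,0,2],[0,0,0]],[0,[15,0,0],[0,0,0]],[0,[0,0,0],[0,0,0]]]'
python3 - <<'E'
from h import *
c=[.6272,.2361];y=np.radians(-10)
print(tool([*b2w([-.085,-.076],c,y),.074],y),R.from_quat(get_obs()["tool_rot"]).as_matrix()[2].round(3),get_obs()["ft_force"])
E
```

```text
time: 11.22
position: [0.5301, 0.1777, 0.0787]
tool_rot: [0.061, 0.706, -0.061, 0.703]
ft_force: [0.5, 0.3, 0.7]
grip_width: 0.0006
(array([ 4.7, -1.7,  0.5]), 'turn about world z deg', np.float64(-0.1)) [-1.    -0.    -0.005] [0.53326758 0.32522579 0.66984838]
```

```bash
python3 -m inch '[[0,[4.5,0,0],[0,0,0]],[0,[0,10,0],[0,0,0]],[0,[0,10,0],[0,0,0]],[0,[0,10,0],[0,0,0]],[0,[0,10,0],[0,0,0]],[0,[0,10,0],[0,0,0]],[0,[0,8,0],[0,0,0]]]'
python3 - <<'E'
from h import *
c=[.6272,.2361];y=np.radians(-10)
print(w2b(get_obs()["position"],c,y))
E
```

```text
time: 12.1
position: [0.5408, 0.2391, 0.0746]
tool_rot: [0.06, 0.706, -0.061, 0.703]
ft_force: [-0.6, -3.7, -1.4]
grip_width: 0.0005
[-0.08558875 -0.01201777]
```

```bash
python3 -m inch '[[0,[0,6,0],[0,0,0]]]'| egrep "posi|ft_"; for i in 1 2 3 4 5; do python3 -m inch '[[0,[0,3,0],[0,0,0]]]' | egrep "posi|ft_"; done
```

```text
position: [0.542, 0.2457, 0.0746]
ft_force: [-0.0, -0.9, -0.8]
position: [0.5426, 0.2491, 0.0746]
ft_force: [0.3, -1.4, -1.6]
position: [0.5431, 0.2521, 0.0746]
ft_force: [-1.1, -5.4, 1.0]
position: [0.5431, 0.2523, 0.0747]
ft_force: [-0.4, -14.6, 4.4]
position: [0.5431, 0.2521, 0.0747]
ft_force: [-0.1, -10.9, 1.1]
position: [0.5431, 0.2521, 0.0748]
ft_force: [-0.5, -9.7, 0.9]
```

Stop reached. I'll back off, lift, move to a viewing pose and check.

```bash
python3 -m inch '[[0,[0,-6,0],[0,0,0]],[0,[0,-6,0],[0,0,0]],[0,[-40,0,0],[0,0,0]],[0,[-50,0,0],[0,0,0]],[0,[-40,10,20],[0,0,0]],[0,[0,0,30],[0,0,0]],[0,[0,0,0],[0,0,0]],[0,[0,0,0],[0,0,0]]]'
python3 - <<'E'
from h import *
c=[.6272,.2361];y=np.radians(-10)
im=save("wrist","w5.png"); a=cv2.resize(im[40:240,80:400,::-1],(640,400))
P=imaging.camera_params("wrist")
for t,z in (("tab_a",.075),("key_a_top",.038)):
    for d in imaging.tip_of("wrist",t)[:2]: q=at_z("wrist",d["pixel"],z,P);print(t,round(d["confidence"],2),w2b(q,c,y).round(4))
tp=save("top","t5.png")
for t,z in (("dish",.066),("weight_mid",0),("jar",0),("tin",0),("beaker",0),("holder",0),("tab_a",.075)):
    for d in imaging.tip_of("top",t)[:2]: print(t,round(d["confidence"],2),np.round(at_z("top",d["pixel"],z),3))
b=cv2.resize(tp[90:290,100:420,::-1],(640,400))[:,:]
cv2.imwrite("pics/f.png",cv2.resize(np.vstack([a,b]),(480,600)))
E
```

```text
time: 13.85
position: [0.5933, 0.2451, 0.2091]
tool_rot: [0.055, 0.708, -0.063, 0.702]
ft_force: [-0.5, -0.6, 1.1]
grip_width: 0.0003
tab_a 0.56 [-0.0879  0.0117]
dish 0.91 [0.711 0.218 0.066]
dish 0.71 [ 0.606 -0.176  0.066]
weight_mid 0.43 [0.643 0.003 0.   ]
jar 0.45 [ 0.416 -0.089  0.   ]
tin 0.68 [0.378 0.257 0.   ]
```

View pics/f.png

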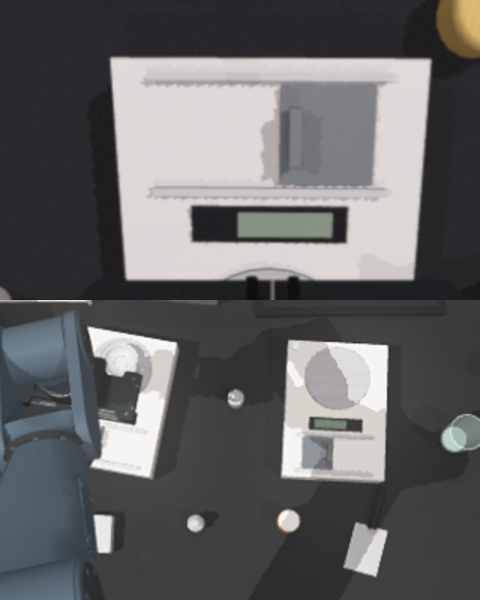

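The shutter plate covers the well, fin at (295,138) in the upper crop. The dish is still on its pan, and balance B, the weights, jar and spatula look unmoved.

```bash
python3 -c "
from rig import robot; print(robot.hand_in())"
```

```text
the job is handed in; nothing more can be done
None
```

I tared the balance with the dish, which is the left of the two, and handed the job in at about 14 s on the robot's clock, limit 48 s.

- **Shutter open:** it started about 11 mm ajar. I pushed the tab until it met the stop at about 14 N, and the wrist picture showed the well clear.
- **Tare key:** I pressed it until it met its stop, with the fingertip at z ≈ 33 mm, and held it there for about 1.1 s with up to 25 N. Then I let it up.
- **Shutter shut:** I pushed the tab back until it met the stop at 10–15 N, then backed off and lifted clear.

**Last checks:**
- **Shutter:** the final wrist picture shows the plate covering the well. The network put the tab at y +11.7 mm, against the nominal +15 mm. Going by its open and shut readings, the tab travelled 63 mm of the 65 mm. I put the difference down to detection and calibration error, because the shutter met a firm stop both times.
- **Dish:** the top view shows it still on its pan. The network's two readings of it differ by 12 mm, and the arm partly hid the second. I never touched it.
- **Other things:** the weights, jar, tin, spatula, beaker and balance B look unmoved in the top view. The holder was hidden by the arm there, and the network did not report the beaker or holder at the end, so I have no measured final position for those two.

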